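# Show a shaft's keyway to the inspection camera

### The job

Goods-in check on the bearing store's bench: roll the keyed steel shaft over on the bench, a quarter turn, until its keyway faces out to the side, then pick it up by its middle with the keyway left uncovered. Hold it in the air in front of the inspection camera: shaft level, keyway centred at the lens's height and 150 mm straight out from the lens, facing squarely into the lens. Finish still holding it there, motionless; leave the camera and the other goods where they are.

Things in the scene. Friction and masses are not known exactly. Their poses are not given: they have to be found in the camera images.
- shaft: the loose keyed shaft: plain steel cylinder 28 mm across, 120 mm long, about 0.56 kg, lying on the bench at any heading, free to roll (the keyway does not hinder it). Origin: middle of its axis and centre of mass, 14 mm above the bench as it lies. x runs along the shaft to the keyed end (at +60 mm); z is the way the keyway faces, straight up at the start
- key_mouth (a point): centre of the keyway's mouth, on the shaft's surface: 39 mm from the shaft's origin towards the keyed end and 14 mm out from the axis. The keyway is a slot 8 mm wide and 4.5 mm deep along the shaft, from 18 mm past the middle to the keyed end, where it is open. Axes as the shaft's
- key_sight (a point): an imagined point 60 mm straight out from the keyway's mouth, along the way it faces; it moves with the shaft. Axes as the shaft's
- stand: the inspection camera's stand, fixed to the bench: black round foot 110 mm across, 12 mm thick, with an upright column 34 mm across (collar 42 mm) up to 140 mm. Origin: under the foot, on the column's axis. The camera on top looks level along the stand's -x. Place and heading differ from start to start
- lens (a point): centre of the camera's lens front. The camera is a grey box 60 x 46 x 46 mm centred over the column, with a black lens barrel 34 mm across and 25 mm long; the box's top is 23 mm above the lens's centre. Axes as the stand's: the camera looks along -x
- focus (a point): the point 150 mm straight out from the lens, at its height, where the centre of the keyway's mouth belongs. Axes as the stand's: +x points from here level to the lens, z up
- cam_head (a joint): height setting of the camera's telescopic post, 0 to 0.09 m, stiff (40 N): the lens's centre is 0.19 m plus this value above the bench. Set differently at each start; to be left as it is
- pillow_block: bystander: loose grey bearing housing with a steel insert, foot 36 x 120 mm, 74 mm high. Origin under its centre
- ball_bearing: bystander: loose steel ball bearing lying flat, 62 mm across, 17 mm high. Origin under its centre
- carton: bystander: loose cardboard box 110 x 110 mm, 50 mm high. Origin under its centre
- spacer: bystander: loose brass tube standing on end, 48 mm across, 40 mm high. Origin under its centre
There are look-alikes about, which are no part of the job. Leave any green look-alike of the shaft alone.

How it is judged (in metres and radians):
On the way:
1. the shaft, lying on the bench, has been rolled until its keyway faces sideways (within 25 degrees of level) (angle between shaft's own z axis and vertical between 1.134 and 2.007 rad and height (world z) of shaft below 0.018 m and angle between shaft's own x axis and vertical between 1.47 and 1.67 rad), for 0.2 s.
At the end, for the whole second after the job is handed in: Gripper holds the shaft still in the air, nothing else carrying it: keyway mouth within 20 mm of the focus point, facing the lens within 15 deg, shaft level within 10 deg, grasp at least 27 mm from the keyway's centre; camera moved under 5 mm, bystanders under 15 mm (distance between key_mouth and focus below 0.02 m and angle between the z axis of shaft and the x axis of focus, either way round below 0.262 rad and x of key_sight in the frame of focus above 0.03 m and angle between shaft's own x axis and vertical between 1.396 and 1.745 rad and contact force between the fingers and shaft above 2 N and contact force between shaft and stand below 0.2 N and height (world z) of shaft above 0.14 m and distance between the grasp point and key_mouth above 0.027 m and linear speed of shaft below 0.02 m/s and angular speed of shaft below 0.15 rad/s and distance of each of pillow_block, ball_bearing, carton, spacer from where it was at the start of the episode below 0.015 m and distance of lens from where it was at the start of the episode below 0.005 m); the arm keeps its last pose, push and grip.
It fails at once if a bystander is knocked out of its place (15 mm) (distance of any of pillow_block, ball_bearing, carton, spacer from where it was at the start of the episode above 0.015 m).
It fails at once if the camera is pushed out of its place (5 mm) (distance of lens from where it was at the start of the episode above 0.005 m).
It also fails if it takes over 51 s, if anything falls off the work surface, if the arm or the gripper's body presses on something with over 40 N, if the wrist force passes 120 N, or if a joint passes its speed limit or range.

### The arm

A 6-joint arm with a two-finger parallel gripper is mounted at the origin on the work surface. World frame = base frame: x ahead of the robot, y to its left, z up, the work surface at z = 0. Lengths are in mm, angles in degrees, forces in N, time in s.
With the tool pointing down it reaches from about 300 to 850 mm from the base axis. Payload 5.4 kg.
Tool frame: the origin (TCP) lies on the centre line of the jaws, within the pads' length; the fingertips stand ahead of it and the grasp point (between the pads) lies 2 mm behind it (tip_reach is the x of the fingertips in the tool frame, in mm); x points along the fingers, y is the direction in which the jaws open and shut, and the axes are right-handed (so a half turn about x gives the same grasp; the last joint's range is limited). The gripper opens to 85 mm and grips with 20 to 120 N. Pads are 22 mm wide; open, the fingers measure 114 mm over their backs; the gripper's body (76 mm by 85 mm) begins 54 mm behind the grasp point. The pads swing forward as they close: fully open they stand 13 mm farther back than shut.
Start: joints at [59.525, 9.076, 91.501, -0, 79.423, -12.038], TCP at [181.868, 545.464, 248.299] pointing down, gripper open.
Joint ranges: [-166.64, 166.64], [-54.1, 131.32], [10.49, 154.53], [-73.88, 253.88], [9.74, 151.15], [-171.62, 171.62]. Speed limits (degrees/s): [147.25, 147.25, 180, 180, 180, 180].

### API

Orientations are given as [roll, pitch, yaw] about the fixed x, y, z axes, in that order (R = Rz(yaw) Ry(pitch) Rx(roll)).
In Python, from workcell import observe, camera, get_calibration, close_job, outline_of, tip_of, tip_reach gives the robot as it stands. The module is installed in compiled form; this text tells all that it offers.
- The arm moves only by the tool move_arm, never from a script. Its argument "rows" is one flat list of numbers, 5 for each row, row after row: the finger opening in mm, from 0 to 85.4, then the shift along the world's x, y, z in mm, then the turn about the world's z in rad. A call has 1 to 20 rows; each row is the pose to reach, as a shift and turn from the pose measured when the call began; what a row does not reach only later rows make up. A row lasts 1/8 s, in which the tool goes at most 62.5 mm and 10.7 degrees, less where a joint would pass 70% of its speed; a pose out of reach is approached as far as the arm can. A call with a gripper value outside its range is refused whole. The fingers move at their own pace and stop on an object; the grip force is fixed at half the most. Time passes only in rows, so rows that repeat a pose let the fingers close. It gives the time, the measured TCP pose, the force and the opening at its end, in the units of the state.
- observe(): the state, without advancing time (a new reading comes with each control period).
- camera(name): name is "side" or "top"; returns the picture (420x560x3 uint8, red, green, blue); there is no depth.
- get_calibration(name): a dict with "camera_matrix" (3x3 intrinsics, pixels), "dist_coeffs" ([k1, k2, p1, p2, k3] as OpenCV has them; the pictures are not rectified), "position" and "attitude" of the camera in the world. Camera axes: x right, y up, looking along -z (the intrinsics and any distortion apply to the point x, -y, -z); pixel columns grow to the right and rows downward; lengths in mm; the calibration is good to about 2 mm. A picture is of the moment at which its call begins. get_calibration takes no time and is no camera call.
- close_job(): hands the job in, once; it reports no verdict.
Trained networks look in the newest picture that a camera, given by its name, has taken for a name from the list of things; names that differ only in an ending like _2 or _b are one class to them, and where a whole thing is asked for, a point or a joint stands for the part that bears it (a point fixed in the world has none). Each returns a list of dicts, best first, with "score" (0 to 1); they miss things now and then, are a little off and sometimes report something else, mostly with a low value. They report only what shows in the picture. A call takes as long as a camera call. They do not tell look-alikes from the thing itself.
- outline_of(camera, target): "pixels" (420x560 bool, what is visible of it).
- tip_of(camera, target): "xyz" ([x, y, z] in mm, in the coordinates of the camera as it stood for that picture, good to about 4 mm: a listed point, or the origin of a listed thing).
The state is a dict: "clock": time; "qpos": joint angles; "qd": joint speeds; "tau": joint torques, N m; "eef_pos": TCP position; "tool_rot": TCP orientation; "wrist_force": force on the tool from outside, world axes, zero at the start; "torque": the same for the moment, N m; "opening": opening from 0.0 (shut) to 1.0 (fully open).
Only numpy, scipy, OpenCV 4.12 (cv2) and the standard library are available. Lean on these libraries where they do the work, as an engineer would, in place of code of your own. Each camera call takes 0.05 s, during which the arm holds its last target. There are 200 camera calls.

## Working session

There is one attempt and no reset: what is moved stays moved. The work goes in short steps, Python scripts to look and compute and a tool call to move; the robot and the scene stay as the last step left them, time stands still between calls to the robot, and variables do not carry over. Pictures are saved under pics/ and viewed, about 8 in all and at most 12, crops included, and the job is handed in when it is done.

Besides the shell and the picture viewer there is one more tool, called by a JSON object that holds its "method" and its "body", one argument or row to a line. move_arm: Moves the arm, as the interface text tells. Its arguments: {"type":"object","properties":{"rows":{"type":"array","items":{"type":"number"}}},"required":["rows"]}

```bash
mkdir -p pics
cat > h.py <<'E'
import numpy as np, cv2
from workcell import *
from scipy.spatial.transform import Rotation as R
def cal(n):
    c=get_calibration(n); att=np.array(c["attitude"],float)
    M=att if att.shape==(3,3) else R.from_euler('xyz',att,degrees=True).as_matrix()
    return np.array(c["camera_matrix"]),np.array(c["dist_coeffs"]),np.array(c["position"]),M
def toworld(n,p):
    K,d,t,M=cal(n); return M@np.array(p)+t
def proj(n,P):
    K,d,t,M=cal(n); q=(np.atleast_2d(P)-t)@M; q=q*[1,-1,-1]
    return cv2.projectPoints(q.astype(float),np.zeros(3),np.zeros(3),K,d)[0][:,0]
def onplane(n,uv,z):
    K,d,t,M=cal(n); u=cv2.undistortPoints(np.array(uv,float).reshape(-1,1,2),K,d)[:,0]
    r=np.c_[u[:,0],-u[:,1],-np.ones(len(u))]@M.T
    return t+r*((z-t[2])/r[:,2])[:,None]
def shot(n,f):
    im=camera(n); cv2.imwrite(f"pics/{f}.png",im[:,:,::-1]); return im
E
python3 - <<'E'
from h import *
print(get_calibration("top"));print(get_calibration("side"));print(observe());print(tip_reach)
a=shot("top","t0");b=shot("side","s0")
cv2.imwrite("pics/both.png",np.vstack([a,b])[:,:,::-1])
for n in("top","side"):
  for k in("shaft","key_mouth","stand","lens","focus","pillow_block","ball_bearing","carton","spacer"):
    try:
      for r in tip_of(n,k): print(n,k,round(r["score"],2),toworld(n,r["xyz"]).round(0),proj(n,toworld(n,r["xyz"])).round(0))
    except Exception as e: print(n,k,e)
E
```

```text
{'camera_matrix': array([[524.64188935,   0.        , 287.0652215 ],
       [  0.        , 524.64188935, 208.52112156],
       [  0.        ,   0.        ,   1.        ]]), 'dist_coeffs': array([-0.05435865,  0.        ,  0.        ,  0.        ,  0.        ]), 'position': array([ 331.06642567,   37.42467979, 1544.95225612]), 'attitude': array([ 10.473817  ,  -0.81834815, -89.28919493])}
{'camera_matrix': array([[408.12200341,   0.        , 280.50500072],
       [  0.        , 408.12200341, 209.82940601],
       [  0.        ,   0.        ,   1.        ]]), 'dist_coeffs': array([-0.11106847,  0.        ,  0.        ,  0.        ,  0.        ]), 'position': array([508.36776507, 831.38166996, 610.77250777]), 'attitude': array([  59.80958287,   -0.33101929, -174.4717306 ])}
{'clock': 0.0, 'qpos': array([ 5.95232771e+01,  9.11505027e+00,  9.15741625e+01, -7.50854104e-04,
        7.94249245e+01, -1.20397925e+01]), 'qd': array([ 0.08321294,  0.10087251,  0.03404396, -0.01467174, -0.02264147,
        0.06863201]), 'tau': array([-5.00725837e-04, -3.96001732e+01, -3.31431520e+01, -3.49444927e
[... 881 characters left out ...]
]]
top spacer 0.46 [522. 426.   2.] [[149. 238.]]
side shaft 0.98 [520. 199.  13.] [[302. 305.]]
side shaft 0.77 [360. 197.  15.] [[380. 309.]]
side key_mouth 0.96 [395. 200.  25.] [[363. 305.]]
side key_mouth 0.69 [556. 175.  23.] [[286. 293.]]
side stand 0.77 [ 516. -402.   -0.] [[313. 183.]]
side lens 0.74 [ 536. -353.  217.] [[309. 126.]]
side focus 0.65 [523. 198.  12.] [[301. 306.]]
side pillow_block 0.75 [769.  55.  -4.] [[204. 262.]]
side pillow_block 0.55 [689. 361.  -2.] [[205. 366.]]
side ball_bearing 0.92 [689. 360.   0.] [[205. 365.]]
side carton 0.74 [ 759. -195.   -1.] [[229. 210.]]
side carton 0.62 [523. 429.  -2.] [[293. 408.]]
side spacer 0.58 [521. 430.  -1.] [[294. 408.]]
```

View pics/t0.png

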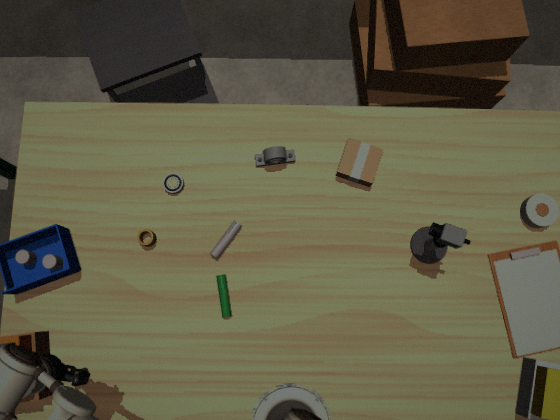

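View pics/s0.png

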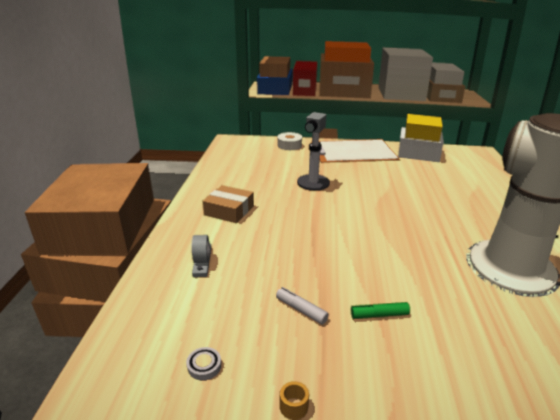

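The grey rod at top (226,239) and side (302,305) is the shaft. The green one at top (223,296) and side (380,309) is the look-alike. I'll refine the shaft's heading and the stand's pose, and confirm with an enlarged crop.

Run:
```python
from h import *
o=observe(); M=R.from_euler('xyz',o["tool_rot"],degrees=True).as_matrix(); print("tool x",M[:,0].round(2),"tool y",M[:,1].round(3))
acc={}
for i in range(4):
  for n in("top","side"):
    im=camera(n)
    for k in("shaft","key_mouth","stand","lens"):
      for r in tip_of(n,k):
        w=toworld(n,r["xyz"])
        if k in("shaft","key_mouth") and w[0]<450: continue
        if r["score"]>.5: acc.setdefault((n,k),[]).append(w)
    if i==0:
      for r in outline_of(n,"shaft"):
        m=r["pixels"]; ys,xs=np.nonzero(m); c=im[m].mean(0)
        P=onplane(n,np.c_[xs,ys],14)[:,:2]; mu=P.mean(0); ev,E=np.linalg.eigh(np.cov(P.T))
        rect=cv2.minAreaRect(P.astype(np.float32))
        print(n,round(r["score"],2),c.round(),mu.round(1),"heading",np.degrees(np.arctan2(E[1,1],E[0,1])).round(1),np.round(rect[0],1),np.round(rect[1],1))
      if n=="side": cv2.imwrite("pics/c1.png",cv2.resize(im[265:345,255:425],None,fx=4.6,fy=4.6,interpolation=cv2.INTER_CUBIC)[:,:,::-1])
for k,v in acc.items(): print(k,len(v),np.mean(v,0).round(1),np.std(v,0).round(1))
```

```text
tool x [-0. -0. -1.] tool y [ 0.316  0.949 -0.   ]
top 0.8 [29. 76. 35.] [355.  197.7] heading -169.7 [356.6 198.1] [119.4  27.5]
top 0.62 [97. 92. 88.] [520.5 196.9] heading 145.0 [520.5 197.2] [ 27.4 121.5]
side 0.92 [ 37. 116.  45.] [358.1 197.1] heading -168.0 [357.3 197.1] [127.6  40.5]
side 0.75 [159. 148. 140.] [521.4 198.4] heading 144.1 [522.9 197.1] [ 37.8 133.7]
('top', 'shaft') 5 [519.8  78.   10.3] [  4.  242.1   5.4]
('top', 'key_mouth') 4 [549.4 174.2  24.2] [0.9 2.1 1. ]
('top', 'stand') 4 [ 512.2 -403.1    1.1] [1.2 0.9 1.2]
('top', 'lens') 4 [ 532.2 -351.5  211.4] [0.9 0.7 0.8]
('side', 'shaft') 4 [525.7  59.6  63.5] [  4.7 239.7  87.2]
('side', 'key_mouth') 5 [547.4 178.7  22.5] [11.8  7.9  6. ]
('side', 'stand') 4 [ 514.8 -401.8    2.8] [2.6 0.6 0.4]
('side', 'lens') 4 [ 535.4 -351.6  212.1] [2.3 1.3 1.3]
```

View pics/c1.png

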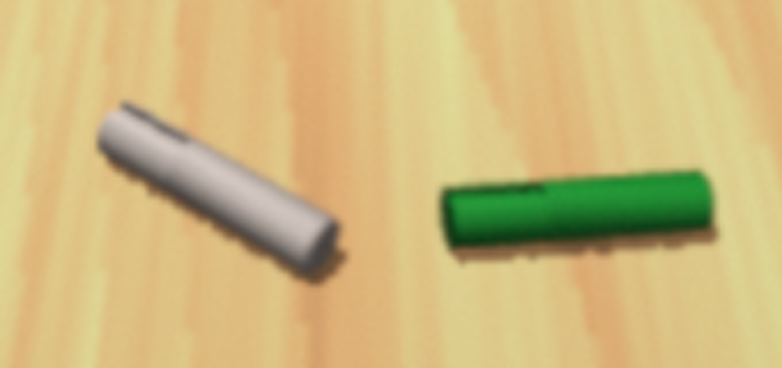

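The crop confirms the grey rod is the shaft. Its keyway shows at the upper-left end, which is the far, −y end, so the axis heading is about −35.5° and the centre is at (520.5, 197.5). The lens is at about (534, −351.5, 212–216) and looks along heading 68°. Next I'll move over the shaft with the jaws across it.

{"method": "move_arm", "body": {
  "rows": [44,40,-42,0,-0.05,44,82,-84,0,-0.1,44,124,-127,0,-0.15,44,166,-170,0,-0.2,44,208,-213,0,-0.25,44,250,-256,0,-0.3,44,292,-300,-40,-0.3,44,325,-333,-90,-0.3,44,339,-347,-140,-0.3,44,339,-347,-160,-0.3,44,339,-347,-160,-0.3,44,339,-347,-160,-0.3]
}}

```text
clock: 4.6
eef_pos: [521.8, 198.9, 89.9]
tool_rot: [45.7, 89.9, 10.1]
wrist_force: [-0.3, 0.6, 0.2]
opening: 0.516
```

Run:
```python
from h import *
o=observe(); M=R.from_euler('xyz',o["tool_rot"],degrees=True).as_matrix(); print(o["clock"],o["eef_pos"],o["opening"]*85.4,"y head",np.degrees(np.arctan2(M[1,1],M[0,1])),o["wrist_force"])
a=shot("side","s1"); cv2.imwrite("pics/c2.png",cv2.resize(a[205:345,215:395],None,fx=4.2,fy=4.2,interpolation=cv2.INTER_CUBIC)[:,:,::-1])
```

```text
4.6 [521.76537679 198.94897562  89.87761587] 44.09792788467035 y head 54.40144181344742 [-0.30541527  0.5788145   0.15582285]
```

View pics/c2.png

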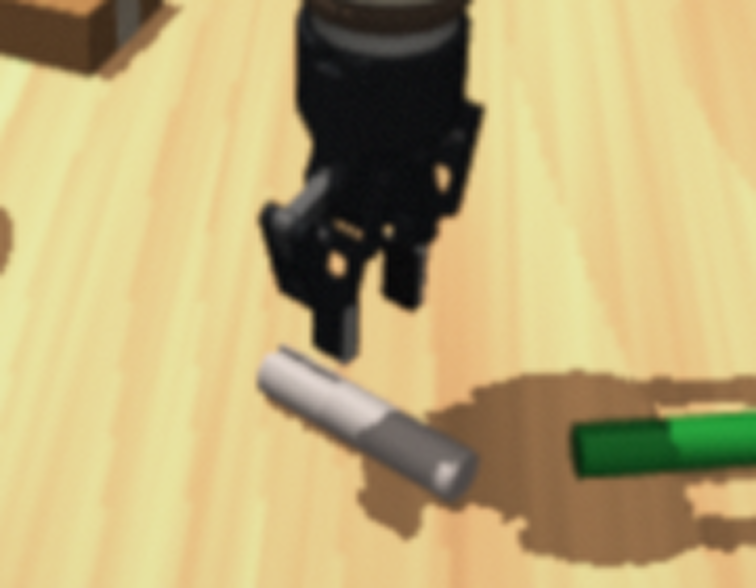

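The picture shows the jaws above the shaft's middle and aligned across it. I'll lower to straddle it and watch the force.

{"method": "move_arm", "body": {
  "rows": [44,-1,-1,-25,0,44,-1,-1,-48,0,44,-1,-1,-60,0,44,-1,-1,-66,0,44,-1,-1,-69,0,44,-1,-1,-69,0]
}}

```text
clock: 5.4
eef_pos: [521.5, 198.2, 21.9]
tool_rot: [44.7, 89.7, 9.1]
wrist_force: [0.9, 1.1, -0.3]
opening: 0.516
```

Run:
```python
from h import *
o=observe(); print(o["clock"],o["eef_pos"],o["opening"]*85.4,o["wrist_force"])
a=shot("side","s2"); camera("top")
for n in("side","top"):
 for k in("shaft","key_mouth"):
  for r in tip_of(n,k):
    w=toworld(n,r["xyz"])
    if w[0]>450: print(n,k,round(r["score"],2),w.round(1))
```

```text
5.4 [521.53006695 198.1902868   21.8873358 ] 44.09121416195762 [ 0.85910863  1.05615119 -0.28627497]
side shaft 0.67 [520.9 199.9  14.2]
side key_mouth 0.9 [554.7 173.9  26.2]
top shaft 0.4 [523.1 199.7  13.9]
```

{"method": "move_arm", "body": {
  "rows": [38,0,0,0,0,34,0,0,0,0,32,0,0,0,0,32,0,0,0,0,32,1.2,1.6,0,0,32,2.3,3.3,0,0,32,3.5,4.9,0,0,32,4.7,6.5,0,0,32,5.8,8.1,0,0,32,7.0,9.8,0,0,32,8.1,11.4,0,0,32,9.3,13.0,0,0,32,10.5,14.6,0,0,32,11.6,16.3,0,0,32,12.8,17.9,0,0,32,12.8,17.9,0,0,32,12.8,17.9,0,0]
}}

```text
clock: 7.82
eef_pos: [534.1, 216.1, 21.6]
tool_rot: [46.0, 89.8, 10.4]
wrist_force: [-0.3, -0.7, -0.1]
opening: 0.378
```

Run:
```python
from h import *
o=observe(); print(o["clock"],o["eef_pos"],o["opening"]*85.4,o["wrist_force"])
a=shot("side","s3"); camera("top")
cv2.imwrite("pics/c3.png",cv2.resize(a[240:350,240:370],None,fx=5.4,fy=5.4,interpolation=cv2.INTER_CUBIC)[:,:,::-1])
for n in("side","top"):
 for k in("shaft","key_mouth"):
  for r in tip_of(n,k):
    w=toworld(n,r["xyz"])
    if w[0]>450: print(n,k,round(r["score"],2),w.round(1))
```

```text
7.825 [534.10418123 216.05108606  21.6206536 ] 32.27731864905406 [-0.27262656 -0.66809079 -0.06667177]
side shaft 0.87 [532.4 215.7  12.9]
side key_mouth 0.89 [571.  203.3  11.1]
top shaft 0.49 [534.  214.5  16.8]
top shaft 0.29 [ 5.102e+02 -4.016e+02  5.000e-01]
```

View pics/c3.png

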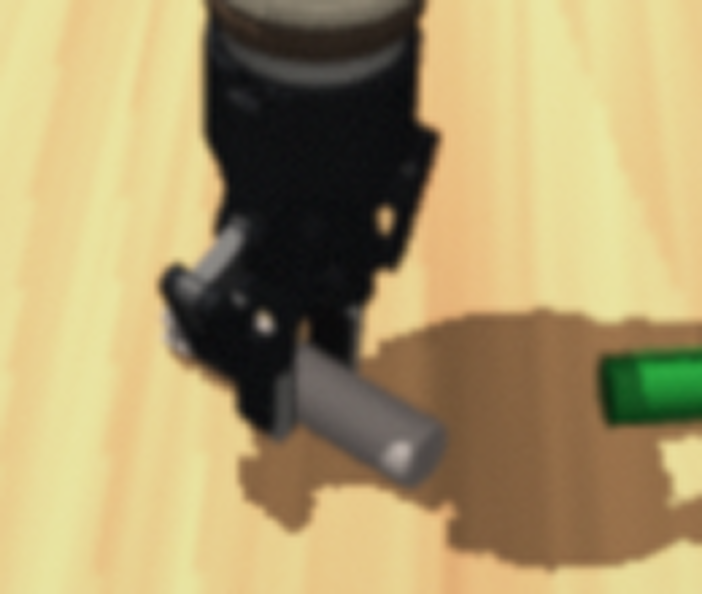

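It rolled: the network puts the key mouth at (571, 203, 11), against an expected (574, 204, 14). Now I'll grip, lift, and show the keyway to the side camera to check the roll.

{"method": "move_arm", "body": {
  "rows": [20,0,0,0,0,20,0,0,0,0,20,0,0,0,0,20,0,0,0,0,20,0,0,10,0,20,0,0,35,0,20,0,0,75,0,20,0,0,120,0.1,20,-9,40,160,0.2,20,-18,80,200,0.3,20,-27,120,240,0.4,20,-36,160,270,0.5,20,-45,200,290,0.6,20,-54,240,300,0.62,20,-54,270,300,0.62,20,-54,284,300,0.62,20,-54,284,300,0.62,20,-54,284,300,0.62]
}}

```text
clock: 10.38
eef_pos: [480.4, 498.8, 321.1]
tool_rot: [37.8, 89.8, 37.7]
wrist_force: [0.8, -0.5, -5.9]
opening: 0.306
```

```bash
cat > roll.py <<'E'
from h import *
import sys
o=observe(); M=R.from_euler('xyz',o["tool_rot"],degrees=True).as_matrix(); hy=np.degrees(np.arctan2(M[1,1],M[0,1]))
print(o["clock"],o["eef_pos"].round(1),o["opening"]*85.4,o["wrist_force"].round(1),"yhead",hy.round(1))
a=shot("side",sys.argv[1]); camera("top")
y=M[:,1]; x=np.array([y[1],-y[0],0])  # shaft x = heading -90 from keyway
c=o["eef_pos"]+[0,0,-7.6]
for n in("side","top"):
 for k in("shaft","key_mouth"):
  for r in tip_of(n,k)[:2]:
    w=toworld(n,r["xyz"]); v=w-c
    print(n,k,round(r["score"],2),w.round(1),"along",(v@x).round(1),"out",(v@y).round(1),"up",v[2].round(1))
u,v=proj("side",c+39*x)[0].astype(int); print(u,v)
# predicted slot outlines for roll errors
big=cv2.resize(a[v-40:v+40,u-60:u+60],None,fx=6,fy=6,interpolation=cv2.INTER_CUBIC); 
out=[big]
b2=big.copy()
for e,col in((-20,(255,0,0)),(0,(0,200,0)),(20,(0,0,255))):
  t=np.radians(e); nn=np.cos(t)*y+np.array([0,0,np.sin(t)]); s=np.cross(nn,x)
  P=np.array([c+L*x+q*s+13.4*nn for L,q in((18,4),(60,4),(60,-4),(18,-4))])
  p=((proj("side",P)-[u-60,v-40]+.5)*6).astype(int); cv2.polylines(b2,[p],False,col,1)
cv2.imwrite(f"pics/{sys.argv[1]}c.png",np.hstack([big[:, :],b2])[:, :, ::-1][::1] if False else np.vstack([big,b2])[:,:,::-1][::1,::1][:960])
im=cv2.imread(f"pics/{sys.argv[1]}c.png"); cv2.imwrite(f"pics/{sys.argv[1]}c.png",cv2.resize(im,None,fx=.62,fy=.62,interpolation=cv2.INTER_AREA))
E
python3 roll.py s4
```

```text
10.375 [480.4 498.8 321.1] 26.148021789072498 [ 0.8 -0.5 -5.9] yhead 89.9
side shaft 0.72 [479.8 496.3 313.4] along -0.6 out -2.5 up -0.1
side shaft 0.67 [520.4 432.   -1.5] along 40.2 out -67.3 up -315.1
side key_mouth 0.96 [522.  512.3 308. ] along 41.6 out 13.6 up -5.5
side key_mouth 0.76 [395.8 201.4  28. ] along -83.9 out -298.1 up -285.5
top shaft 0.93 [357.7 200.8  13.2] along -122.0 out -298.8 up -300.3
top shaft 0.51 [479.9 497.3 314. ] along -0.4 out -1.6 up 0.4
top key_mouth 0.95 [395.3 208.3  23.9] along -84.4 out -291.2 up -289.6
top key_mouth 0.63 [517.1 515.4 313.1] along 36.7 out 16.7 up -0.4
298 293
```

View pics/s4c.png

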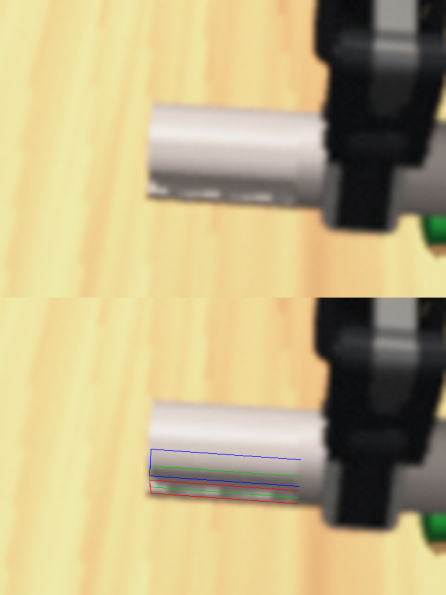

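Run:
```python
from h import *
o=observe(); M=R.from_euler('xyz',o["tool_rot"],degrees=True).as_matrix()
y=M[:,1]; x=np.array([y[1],-y[0],0]); c=o["eef_pos"]+[0,0,-7.6]
ims=[cv2.cvtColor(camera("side"),cv2.COLOR_RGB2GRAY).astype(np.float32) for _ in range(4)]
im=np.mean(ims,0)
def prof(Ls,qs):
  out=0
  for L in Ls:
    p0=proj("side",c+L*x)[0]; p1=proj("side",c+(L+5)*x)[0]; t=(p1-p0)/np.linalg.norm(p1-p0); n=np.array([-t[1],t[0]]); n=n*np.sign(n[1])
    P=(p0+qs[:,None]*n).astype(np.float32)
    out=out+cv2.remap(im,P[:,0].reshape(1,-1),P[:,1].reshape(1,-1),cv2.INTER_LINEAR)[0]
  return out/len(Ls)
qs=np.arange(-20,20.1,.5)
A=prof(np.arange(26,54,2),qs)
K,d,t,_=cal("side"); print("px/mm",408/np.linalg.norm(c-t), "elev",np.degrees(np.arctan2((t-c)[2],(t-c)@y)))
for q,v in zip(qs,A): print(q,int(v),end=" | ")
```

```text
px/mm 0.9149093047588901 elev 41.705800175107356
-20.0 214 | -19.5 214 | -19.0 215 | -18.5 215 | -18.0 215 | -17.5 215 | -17.0 215 | -16.5 215 | -16.0 215 | -15.5 215 | -15.0 215 | -14.5 215 | -14.0 215 | -13.5 213 | -13.0 211 | -12.5 206 | -12.0 201 | -11.5 200 | -11.0 201 | -10.5 206 | -10.0 210 | -9.5 213 | -9.0 216 | -8.5 217 | -8.0 219 | -7.5 221 | -7.0 223 | -6.5 225 | -6.0 228 | -5.5 230 | -5.0 232 | -4.5 234 | -4.0 233 | -3.5 231 | -3.0 227 | -2.5 222 | -2.0 217 | -1.5 212 | -1.0 207 | -0.5 204 | 0.0 202 | 0.5 200 | 1.0 199 | 1.5 196 | 2.0 193 | 2.5 188 | 3.0 183 | 3.5 177 | 4.0 171 | 4.5 164 | 5.0 155 | 5.5 145 | 6.0 133 | 6.5 120 | 7.0 108 | 7.5 101 | 8.0 98 | 8.5 98 | 9.0 99 | 9.5 102 | 10.0 106 | 10.5 109 | 11.0 112 | 11.5 112 | 12.0 109 | 12.5 108 | 13.0 112 | 13.5 128 | 14.0 152 | 14.5 177 | 15.0 197 | 15.5 207 | 16.0 212 | 16.5 214 | 17.0 215 | 17.5 215 | 18.0 214 | 18.5 214 | 19.0 214 | 19.5 214 | 20.0 214 |
```

The profile puts the slot's upper edge about 18° above level, so its centre faces within about 2° of level. That roll is good, so I'll carry the shaft to the camera.

{"method": "move_arm", "body": {
  "rows": [20,8,-30,0,-0.1,20,16,-60,0,-0.25,20,22,-90,0,-0.4,20,28,-120,0,-0.55,20,34,-150,0,-0.7,20,40,-180,-5,-0.85,20,46,-210,-10,-1.0,20,52,-240,-15,-1.15,20,58,-270,-20,-1.3,20,64,-300,-25,-1.45,20,70,-330,-30,-1.6,20,75,-350,-30,-1.7,20,75,-350,-30,-1.76,20,75,-350,-30,-1.76]
}}

```text
clock: 12.62
eef_pos: [555.2, 149.7, 291.9]
tool_rot: [50.3, 89.8, -50.6]
wrist_force: [0.0, -0.6, -5.4]
opening: 0.302
```

Run:
```python
from h import *
o=observe(); M=R.from_euler('xyz',o["tool_rot"],degrees=True).as_matrix()
print(o["clock"],o["eef_pos"].round(1),o["qpos"].round(1),"yhead",np.degrees(np.arctan2(M[1,1],M[0,1])).round(1),o["opening"]*85.4)
for n in("top","side"):
  A={"stand":[],"lens":[]}
  for i in range(6):
    camera(n)
    for k in A:
      r=tip_of(n,k)
      if r and r[0]["score"]>.4: A[k].append(toworld(n,r[0]["xyz"]))
  for k in A: print(n,k,len(A[k]),np.median(A[k],0).round(1),np.std(A[k],0).round(1))
```

```text
12.625 [555.2 149.7 291.9] [ 3.2  7.5 88.3 -0.2 84.  14.1] yhead -10.9 25.79484999337438
top stand 6 [ 513.8 -402.8    1.1] [101.1 282.    2. ]
top lens 6 [ 532.6 -351.1  212.2] [0.8 1.  1.5]
side stand 6 [ 515.9 -401.2    2.5] [1.4 1.5 1.7]
side lens 6 [ 533.9 -353.   211.4] [1.1 1.1 1.1]
```

{"method": "move_arm", "body": {
  "rows": [20,8,-35,0,-0.1,20,16,-75,0,-0.25,20,24,-115,0,-0.4,20,32,-155,0,-0.55,20,40,-195,0,-0.7,20,48,-235,0,-0.85,20,56,-270,0,-1.0,20,64,-300,-10,-1.15,20,70,-330,-20,-1.3,20,74,-350,-35,-1.45,20,74,-358,-50,-1.6,20,74,-363,-62,-1.7,20,74,-363,-69,-1.752,20,74,-363,-72,-1.752,20,74,-363,-72,-1.752,20,74,-363,-72,-1.752]
}}

```text
clock: 16.42
eef_pos: [629.4, -213.2, 220.3]
tool_rot: [56.6, 89.8, -144.6]
wrist_force: [-0.2, 0.8, -5.3]
opening: 0.299
```

Run:
```python
from h import *
o=observe(); M=R.from_euler('xyz',o["tool_rot"],degrees=True).as_matrix()
print(o["clock"],o["eef_pos"].round(1),"yhead",np.degrees(np.arctan2(M[1,1],M[0,1])).round(1),o["opening"]*85.4,o["wrist_force"].round(1))
for n in("top","side"):
  im=shot(n,n+"9")
  for k in("shaft","key_mouth","focus","lens","stand"):
    A=[]
    for i in range(1):
      for r in tip_of(n,k)[:2]: print(n,k,round(r["score"],2),toworld(n,r["xyz"]).round(1))
y=M[:,1]; x=np.array([y[1],-y[0],0]); c=o["eef_pos"]+[0,0,-7.6]
print("key mouth by arm",(c+39*x+14*y).round(1))
t=cv2.imread("pics/top9.png")[150:290,340:500]; s=cv2.imread("pics/side9.png")[70:210,220:380]
cv2.imwrite("pics/fin.png",np.hstack([cv2.resize(q,None,fx=2.5*1,fy=2.5,interpolation=cv2.INTER_CUBIC) for q in(t,s)]))
```

```text
16.425 [ 629.4 -213.2  220.3] yhead -111.3 25.55385937804694 [-0.2  0.8 -5.3]
top shaft 0.53 [ 631.2 -212.4  211. ]
top key_mouth 0.86 [395.5 205.1  27.1]
top key_mouth 0.52 [ 583.4 -211.5  209. ]
top lens 0.77 [ 531.1 -349.2  211.4]
top stand 0.65 [ 515.  -402.9    0.8]
top stand 0.65 [ 755.6 -196.8   -1.6]
side shaft 0.76 [ 625.3 -214.3  210.5]
side shaft 0.61 [357.2 197.5  16.5]
side key_mouth 0.94 [393.2 201.   27.4]
side key_mouth 0.69 [ 587.2 -212.4  210.9]
side lens 0.78 [ 535.4 -355.1  212.7]
side lens 0.27 [ 755.8 -195.1    1.6]
side stand 0.97 [ 515.2 -400.7    1.9]
key mouth by arm [ 587.9 -212.1  212.7]
```

View pics/fin.png

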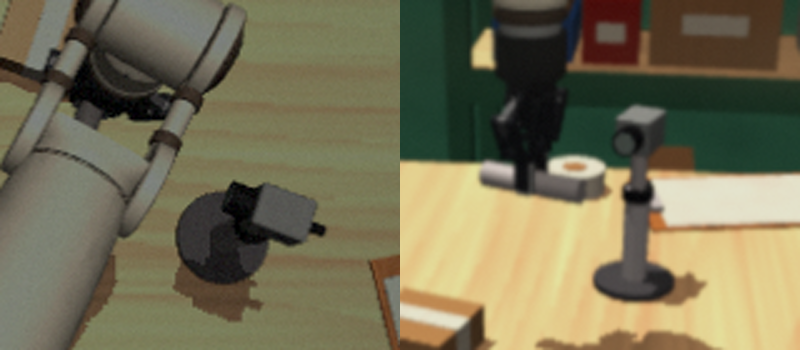

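The shaft is held in front of the camera. In the picture the barrel sits at crop (238,205) and the box at (285,213), which suggests a heading somewhat above 69°. I'll fit the stand's silhouette in both views to check.

```bash
cat > fit.py <<'E'
from h import *
from scipy.optimize import minimize
masks={}
for n in("top","side"):
  im=camera(n); best=None
  for r in outline_of(n,"stand"):
    m=r["pixels"]; ys,xs=np.nonzero(m); print(n,round(r["score"],2),m.sum(),xs.min(),xs.max(),ys.min(),ys.max())
    if best is None and abs(xs.mean()-(437 if n=="top" else 313))<30: best=m
  masks[n]=best
a=np.linspace(0,2*np.pi,24,endpoint=False)
def disc(r,z): return np.c_[r*np.cos(a),r*np.sin(a),0*a+z]
def parts(h):
  box=np.array([[X,Y,h+Z] for X in(-30,30) for Y in(-23,23) for Z in(-23,23)],float)
  bar=np.vstack([np.c_[0*a+X,17*np.cos(a),h+17*np.sin(a)] for X in(30,55)])
  return [np.vstack([disc(55,0),disc(55,12)]),np.vstack([disc(17,12),disc(17,h-23)]),box,bar]
S=4
def render(n,p,off):
  x,y,th,h=p; Rz=R.from_euler('z',th,degrees=True).as_matrix(); im=np.zeros((420*S,560*S),np.uint8)
  for P in parts(h):
    q=(proj(n,P@Rz.T+[x,y,0])+off+.5)*S
    cv2.fillConvexPoly(im,cv2.convexHull(q.astype(np.float32)).astype(np.int32),255)
  return cv2.resize(im,(560,420),interpolation=cv2.INTER_AREA)/255.
def cost(v,ns):
  c=0
  for i,n in enumerate(ns):
    r=render(n,v[:4],v[4+2*i:6+2*i]); c+=np.abs(cv2.GaussianBlur(r-masks[n],(0,0),.7)).sum()/masks[n].sum()
  return c
for ns in(("top",),("side",),("top","side")):
  for th in(62,69,78):
    v0=np.r_[514,-402,th,212,np.zeros(2*len(ns))]
    s=np.vstack([v0]+[v0+np.eye(len(v0))[i]*([6,6,8,6]+[1.5]*8)[i] for i in range(len(v0))])
    r=minimize(cost,v0,args=(ns,),method="Nelder-Mead",options=dict(initial_simplex=s,maxfev=500,xatol=.05,fatol=1e-4))
    print(ns,th,r.x.round(1),round(r.fun,3))
b=camera("top"); K=render("top",r.x[:4],r.x[4:6])
g=cv2.resize(b[190:290,390:490],None,fx=5,fy=5,interpolation=cv2.INTER_CUBIC)
cs,_=cv2.findContours((cv2.resize(K[190:290,390:490],None,fx=5,fy=5)>.5).astype(np.uint8),cv2.RETR_EXTERNAL,cv2.CHAIN_APPROX_NONE)
g=np.clip(g.astype(int)*2,0,255).astype(np.uint8).copy(); cv2.drawContours(g,cs,-1,(255,0,0),1)
cv2.imwrite("pics/fit.png",g[:,:,::-1])
E
python3 fit.py
```

```text
top 0.59 1613 410 469 223 263
side 0.83 1255 297 330 112 190
('top',) 62 [ 5.128e+02 -4.021e+02  6.910e+01  2.122e+02  2.000e-01  0.000e+00] 0.044
('top',) 69 [ 5.134e+02 -4.018e+02  7.040e+01  2.130e+02  2.000e-01  3.000e-01] 0.044
('top',) 78 [ 5.131e+02 -4.011e+02  7.080e+01  2.130e+02  5.000e-01  0.000e+00] 0.044
('side',) 62 [ 5.155e+02 -4.039e+02  7.340e+01  2.094e+02  2.000e-01 -2.000e-01] 0.078
('side',) 69 [ 5.150e+02 -4.012e+02  7.340e+01  2.099e+02  1.000e-01 -6.000e-01] 0.079
('side',) 78 [ 5.159e+02 -4.005e+02  7.280e+01  2.097e+02  4.000e-01 -7.000e-01] 0.078Traceback (most recent call last):
  File "fit.py", line 32, in <module>
    r=minimize(cost,v0,args=(ns,),method="Nelder-Mead",options=dict(initial_simplex=s,maxfev=500,xatol=.05,fatol=1e-4))
    res = _minimize_neldermead(fun, x0, args, callback, bounds=bounds,
                               **options)
    fxc = func(xc)
    fx = function(np.copy(x), *(wrapper_args + args))
  File "fit.py", line 26, in cost
    r=render(n,v[:4],v[4+2*i:6+2*i]); c+=np.abs(cv2.GaussianBlur(r-masks[n],(0,0),.7)).sum()/masks[n].sum()
  File "fit.py", line 20, in render
    q=(proj(n,P@Rz.T+[x,y,0])+off+.5)*S
       ~~~~^^^^^^^^^^^^^^^^^^
  File "h.py", line 11, in proj
    K,d,t,M=cal(n); q=(np.atleast_2d(P)-t)@M; q=q*[1,-1,-1]
            ~~~^^^
  File "h.py", line 5, in cal
    c=get_calibration(n); att=np.array(c["attitude"],float)
ValueError: time passes only in moves, steps and waits
```

The fits give a heading of 70–73° against 69° from the points. I'll use about 70.3° and make a small correction.

{"method": "move_arm", "body": {
  "rows": [20,-2,2,0,0.014,20,-4.4,3.6,-0.7,0.028,20,-4.4,3.6,-0.7,0.028,20,-4.4,3.6,-0.7,0.028,20,-4.4,3.6,-0.7,0.028,20,-4.4,3.6,-0.7,0.028,20,-4.4,3.6,-0.7,0.028]
}}

```text
clock: 18.1
eef_pos: [624.7, -209.6, 219.0]
tool_rot: [45.4, 89.8, -154.3]
wrist_force: [-0.4, 0.0, -5.0]
opening: 0.303
```

Run:
```python
from h import *
o=observe(); M=R.from_euler('xyz',o["tool_rot"],degrees=True).as_matrix()
y=M[:,1]; x=np.array([y[1],-y[0],0]); c=o["eef_pos"]+[0,0,-7.6]
print(o["clock"],o["eef_pos"].round(1),np.degrees(np.arctan2(y[1],y[0])).round(1),o["qd"].round(2),o["opening"]*85.4,o["wrist_force"].round(1),"mouth",(c+39*x+14*y).round(1))
for n in("top","side"):
  A={k:[] for k in("shaft","key_mouth","lens")}
  for i in range(4):
    camera(n)
    for k in A:
      for r in tip_of(n,k):
        w=toworld(n,r["xyz"])
        if w[2]>150: A[k].append(w)
  for k in A:
    if A[k]: print(n,k,len(A[k]),np.median(A[k],0).round(1))
```

```text
18.1 [ 624.7 -209.6  219. ] -109.7 [-0.09  0.02  0.07  0.09 -0.1  -0.02] 25.842878123641004 [-0.4  0.  -5. ] mouth [ 583.3 -209.6  211.4]
top shaft 4 [ 626.8 -209.6  212. ]
top key_mouth 4 [ 580.3 -208.3  209.7]
top lens 6 [ 533.5 -350.1  210.8]
side shaft 4 [ 623.2 -209.4  209.1]
side key_mouth 4 [ 582.1 -211.3  209.2]
side lens 5 [ 537.3 -352.6  211.6]
```

```bash
python3 -c "
from workcell import *
print(close_job())"
```

```text
the job is handed in; nothing more can be done
None
```

I rolled the grey keyed shaft a quarter turn on the bench, gripped it by its middle and carried it to the inspection camera. I handed the job in at about 18 s with the arm still holding it there. The interface reports no verdict, so the checks below are my own.

- **Roll:** an image profile, taken with the shaft held up to the side camera, put the keyway about 2° from level.
- **Keyway position:** the arm's own readings put the mouth at (583.3, −209.6, 211.4) mm, against an estimated focus of (583.6, −209.7, 212). The networks' readings agreed within about 4 mm.
- **Level and still:** the shaft and keyway heights agreed within about 2.5 mm, joint speeds were 0.1°/s or less, and the measured opening stayed at about 26 mm.
- **Camera heading (least certain):** the network points gave 69°, a silhouette fit of the top view about 70°, and of the side view about 73°. I used 70.3°. The combined fit crashed, so that overlay was never checked, but the spread is well inside the 15° allowed.
- **Other goods:** the arm never went near the green look-alike or the bystanders, and I saw no contact. I did not re-measure the bystanders' positions at the end. The final lens readings were within about 4 mm of the earlier ones, roughly the networks' accuracy.

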